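# Make up a pipe-joint kit and a lamp kit from the stock

### The arm

A 6-joint arm with a two-finger parallel gripper is mounted at the origin on a cart in front of the work surface, level with it; the furniture and walls round the work are solid. World frame = base frame: x ahead of the robot, y to its left, z up, the work surface at z = 0. Lengths are in mm, angles in degrees, forces in N, time in s.
With the tool pointing down it reaches from about 350 to 850 mm from the base axis. Payload 8.1 kg.
Tool frame: the origin (TCP) lies between the finger pads; the fingertips stand 11 mm ahead of it and the grasp point (between the pads) lies 8 mm behind it; z points along the fingers, y is the line along which they close (so a half turn about z gives the same grasp; the last joint's range is limited). The gripper opens to 85 mm and grips with 20 to 120 N. Pads are 22 mm wide; open, the fingers measure 114 mm over their backs; the gripper's body (76 mm by 85 mm) begins 54 mm behind the grasp point. The pads swing forward as they close: fully open they stand 13 mm farther back than shut.
Start: joints at [63.461, 7.471, 85.268, -0, 87.261, -4.893], TCP at [221.305, 557.7, 220.492] pointing down, gripper open.
Joint ranges: [-169.43, 169.43], [-51.17, 129.36], [1.28, 143.12], [-76.62, 256.62], [0, 156.53], [-152.29, 152.29]. Speed limits (degrees/s): [136.94, 136.94, 159.86, 180, 180, 180].

### API

Orientations are given as [roll, pitch, yaw] about the fixed x, y, z axes, in that order (R = Rz(yaw) Ry(pitch) Rx(roll)).
In Python, from bench import r, snapshot, get_calibration gives the robot as it stands.
- The arm moves only by the tool step_arm, never from a script. Its argument "rows" is a list of rows, each a list of 2 entries, a list of its own where there are three numbers: the shift along the tool's x, y, z in mm, then the turn about the tool's z in degrees. In form: [[[tx, ty, tz], yaw], ...]. A call has 1 to 12 rows; each row is the pose to reach, as a shift and turn from the pose commanded when the call began, along the tool's axes at that moment; what a row does not reach only later rows make up. A row lasts 1/10 s, in which the tool goes at most 50 mm and 8.59 degrees, less where a joint would pass 70% of its speed; a pose out of reach is approached as far as the arm can. A call with a gripper value outside its range is refused whole. "fingers" is the opening, from 0 (shut) to 1 (fully open), set as the call begins (left out, the last holds). The fingers move at their own pace and stop on an object; "squeeze" is the grip in N (left out, the last holds). Time passes only in rows, so rows that repeat a pose let the fingers close. It gives the time, the measured TCP pose, the force, the opening and the grip force at its end, in the units of the state.
- r.sense(): the state, without advancing time (a new reading comes with each control period).
- snapshot(name): name is "side" or "top"; returns the picture (480x640x3 uint8, blue, green, red); there is no depth.
- get_calibration(name): a dict with "fovy" (degrees; the focal length in pixels is half the picture's height over the tangent of half this angle, whatever the lens; pixels are square), "cx", "cy" (the principal point, pixels), "dist" ([k1, k2, p1, p2, k3] as OpenCV has them; the pictures are not rectified), "eye" and "orientation" of the camera in the world. Camera axes: x right, y up, looking along -z (the intrinsics and any distortion apply to the point x, -y, -z); pixel columns grow to the right and rows downward; lengths in mm; the calibration is good to about 2 mm. A picture is of the moment at which its call begins. get_calibration takes no time and is no camera call.
- r.hand_in(): hands the job in; it is judged then, once.
The state is a dict: "time": time; "joint_pos": joint angles; "qd": joint speeds; "joint_efforts": joint torques, N m; "tool_pos": TCP position; "tcp_rot": TCP orientation; "ft_force": force on the tool from outside, world axes, zero at the start; "wrist_torque": the same for the moment, N m; "finger_gap": finger opening in mm; "grip_force": force on a finger pad.
Only numpy, scipy, OpenCV 4.12 (cv2) and the standard library are available. Lean on these libraries where they do the work, as an engineer would, in place of code of your own. Each camera call takes 0.05 s, during which the arm holds its last target. There are 200 camera calls.

### The job

Make up the two job kits from the stock on the table: for the pipe-joint kit, in the tray with three bays, put the orange reel of solder in the bay next to the tray's pull tab, the low brass-coloured flux tin in the middle bay and the brass fitting in the bay farthest from the tab. For the lamp kit, in the tray with two bays, put the tall bulb box in the bay next to the pull tab and the small fuse box in the other. Each thing stands upright, as it does now, flat on the floor of its bay and let go; leave the blue spool and the roll of black tape where they are.

Things in the scene. Friction and masses are not known exactly. Their poses are not given: they have to be found in the camera images.
- tray_three: Low dark tray, bright rims, three square bays in a row along y, 82 x 240 mm plus a pull tab (44 x 17 mm) at one end. Fixed. Bays 76 x 76 mm inside, floor 6 mm above the table; rims and dividers 3 mm thick, tops 12 mm above the table. Origin: centre of the underside. +y points to the tab. Bay centres at y = +79 mm (next to the tab), 0 (middle) and -79 mm (farthest from the tab), x = 0.
- tray_two: Low dark tray, bright rims, two square bays in a row along y, 82 x 161 mm plus a pull tab (44 x 17 mm) at one end. Fixed. Bays 76 x 76 mm inside, floor 6 mm above the table; rims and dividers 3 mm thick, tops 12 mm above the table. Origin: centre of the underside. -y points to the tab. Bay centres at y = -39.5 mm (next to the tab) and +39.5 mm (the other), x = 0.
- solder_reel: Orange reel of solder, standing on its flange like a drum: 48 mm diameter, 30 mm high. Origin: centre of the underside; z up. Grip round the rim, any direction.
- flux_tin: Low round brass-coloured tin, 54 mm diameter, only 22 mm high. Origin: centre of the underside; z up. Grip round the body, any direction.
- brass_fitting: Brass hose fitting with a hexagon foot and a threaded top, standing upright: 24 mm (x) x 28 mm (y), 34 mm high. Origin: centre of the underside; z up. Grip across x.
- bulb_box: Tall lamp bulb carton, blue, white and cream, 46 x 45 mm, 76 mm high, standing on end. Origin: centre of the underside; x and y along its sides, z up.
- fuse_box: Small flat white and red carton of fuses, 36 mm (x) x 60 mm (y), 29 mm high. Origin: centre of the underside; z up. Grip across x.
- spool_blue: Spool of blue line with black flanges, standing like a drum, 64 mm diameter, 58 mm high; not part of any kit, stays where it is. Origin: centre of the underside.
- tape_black: Roll of black tape lying flat, 70 mm diameter, 24 mm high; not part of any kit, stays where it is. Origin: centre of the underside.
Things that resemble listed ones, but are neither listed nor needed, are in the scene too. Several things have the shape of the solder_reel; the one meant has the colours described above.

How it is judged (in metres and radians):
At the end, for the whole second after the job is handed in: Each kit thing is in the bay the goal names: its centre within 31 mm of the bay centre along the tray's x and y, underside at most 3.5 mm above the bay floor, upright within 0.1 rad, at rest (under 0.02 m/s) and released (x of solder_reel in the frame of tray_three between -0.031 and 0.031 m and y of solder_reel in the frame of tray_three between 0.048 and 0.11 m and z of each of solder_reel, flux_tin, brass_fitting in the frame of tray_three below 0.0095 m and angle between each of solder_reel, flux_tin, brass_fitting, bulb_box, fuse_box's own z axis and vertical below 0.1 rad and linear speed of each of solder_reel, flux_tin, brass_fitting, bulb_box, fuse_box below 0.02 m/s and x of flux_tin in the frame of tray_three between -0.031 and 0.031 m and y of flux_tin in the frame of tray_three between -0.031 and 0.031 m and x of brass_fitting in the frame of tray_three between -0.031 and 0.031 m and y of brass_fitting in the frame of tray_three between -0.11 and -0.048 m and x of bulb_box in the frame of tray_two between -0.031 and 0.031 m and y of bulb_box in the frame of tray_two between -0.0705 and -0.0085 m and z of each of bulb_box, fuse_box in the frame of tray_two below 0.0095 m and x of fuse_box in the frame of tray_two between -0.031 and 0.031 m and y of fuse_box in the frame of tray_two between 0.0085 and 0.0705 m); the robot touches nothing.
It fails at once if the blue spool is moved more than 30 mm (distance of spool_blue from where it was at the start of the episode above 0.03 m).
It fails at once if the roll of black tape is moved more than 30 mm (distance of tape_black from where it was at the start of the episode above 0.03 m).
It also fails if it takes over 118 s, if anything falls off the work surface, if the arm or the gripper's body presses on something with over 40 N, if the wrist force passes 120 N, or if a joint passes its speed limit or range.

## Working session

There is one attempt and no reset: what is moved stays moved. The work goes in short steps, Python scripts to look and compute and a tool call to move; the robot and the scene stay as the last step left them, time stands still between calls to the robot, and variables do not carry over. Pictures are saved under pics/ and viewed, at most 14 in all, crops included, and the job is handed in when it is done.

Besides the shell and the picture viewer there is one more tool, called after "Emit:" as name([rows], argument=value, ...), one row to a line, values as JSON. step_arm: Moves the arm, as the interface text tells. Its arguments: {"type":"object","properties":{"rows":{"type":"array"},"fingers":{"type":"number"},"squeeze":{"type":"number"}},"required":["rows"]}

```bash
ls; mkdir -p pics; cat > h.py <<'E'
import numpy as np, cv2
from scipy.spatial.transform import Rotation as R
from bench import r, snapshot, get_calibration
def cam(name):
    c=get_calibration(name); f=240/np.tan(np.radians(c["fovy"])/2)
    K=np.array([[f,0,c["cx"]],[0,f,c["cy"]],[0,0,1]])
    return c,K,np.array(c["dist"],float),np.array(c["eye"],float)
def rot(c):
    o=np.array(c["orientation"],float)
    return o if o.shape==(3,3) else R.from_euler("xyz",o,degrees=True).as_matrix()
def px2w(name,u,v,z):
    c,K,d,e=cam(name)
    p=cv2.undistortPoints(np.array([[[u,v]]],float),K,d)[0,0]
    q=rot(c)@np.array([p[0],-p[1],-1]); return e+q*(z-e[2])/q[2]
def w2px(name,P):
    c,K,d,e=cam(name)
    q=(np.atleast_2d(P)-e)@rot(c); q=q*[1,-1,-1]
    return cv2.projectPoints(q.reshape(-1,1,3),np.zeros(3),np.zeros(3),K,d)[0][:,0]
E
python3 - <<'E'
from h import *
for n in("top","side"):
    print(get_calibration(n)); cv2.imwrite(f"pics/{n}0.png",snapshot(n))
print(r.sense())
E
```

```text
pics
{'fovy': 42.6511771467438, 'cx': 320.9720481702238, 'cy': 232.49052596827826, 'dist': array([-0.08565729,  0.        ,  0.        ,  0.        ,  0.        ]), 'eye': array([506.9606981 , -79.28652659, 942.74386067]), 'orientation': array([  6.93999186,  -0.24284481, -91.2946163 ])}
{'fovy': 42.630580470356925, 'cx': 324.1029532352498, 'cy': 233.89643481439862, 'dist': array([0.01220639, 0.        , 0.        , 0.        , 0.        ]), 'eye': array([640.28880736, 614.7014456 , 645.32397073]), 'orientation': array([ 49.65659974,   0.47532188, 179.31607261])}
{'time': 0.1, 'joint_pos': array([ 6.34614669e+01,  7.51344386e+00,  8.53235015e+01,  1.35871137e-03,
        8.72613964e+01, -4.89151617e+00]), 'qd': array([ 0.04751878, -0.17150987, -0.21492211, -0.06079715, -0.02047952,
       -0.0129256 ]), 'joint_efforts': array([ 1.85690107e-03, -5.70961940e+01, -5.01937580e+01, -2.37501226e-04,
        8.31503829e-03,  8.18088006e-05]), 'tool_pos': array([221.05630451, 557.23731665, 219.51715921]), 'tcp_rot': array([-1.79902132e+02, -9.73763832e-03,  1.58352909e+02]), 'ft_force': array([-0.18662076, -0.1099111 , -0.21958282]), 'wrist_torque': array([-0.04794317,  0.00562256, -0.00217791]), 'grip_force': 0.0, 'finger_gap': 85.33651245115473}
```

View pics/top0.png

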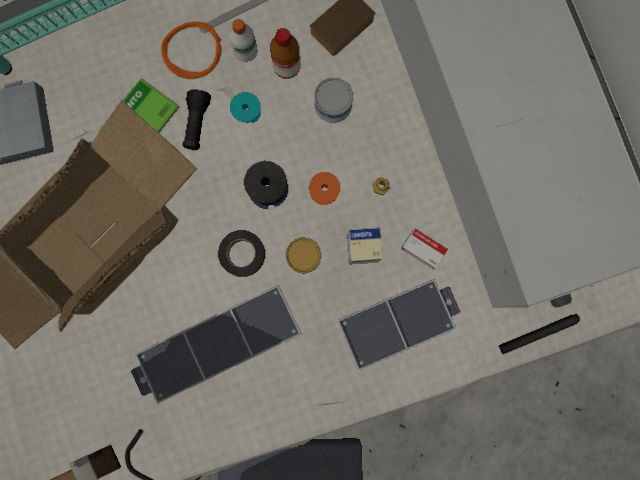

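View pics/side0.png

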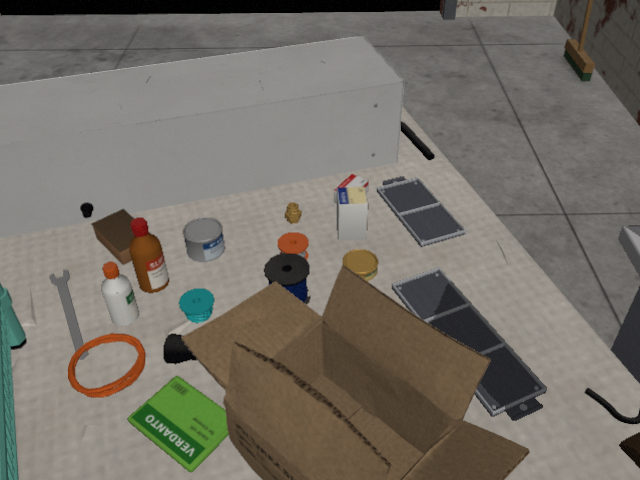

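The top view shows the reel at (324,188), tin (304,255), fitting (381,186), bulb box top (365,245), fuse box (425,248), tray three from (139,355) to (298,332) with its tab at the left (142,380), and tray two with its tab at the right (450,300). I'll zoom in for accuracy.

```bash
python3 - <<'E'
import cv2
i=cv2.imread("pics/top0.png")
cv2.imwrite("pics/c1.png",cv2.resize(i[160:410,130:470],None,fx=2.35,fy=2.35,interpolation=cv2.INTER_CUBIC))
cv2.imwrite("pics/c2.png",cv2.resize(i[165:285,280:450],None,fx=4.7,fy=4.7,interpolation=cv2.INTER_CUBIC))
E
```

```text
(no output)
```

View pics/c1.png

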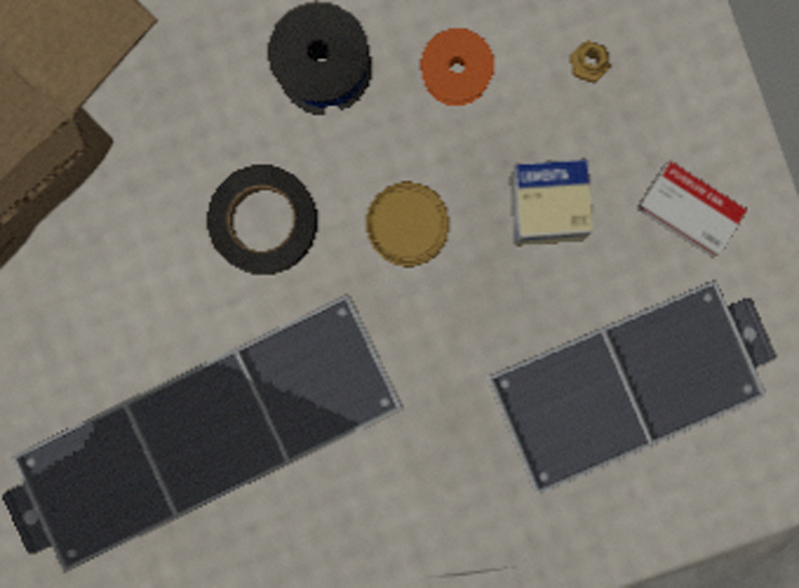

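View pics/c2.png

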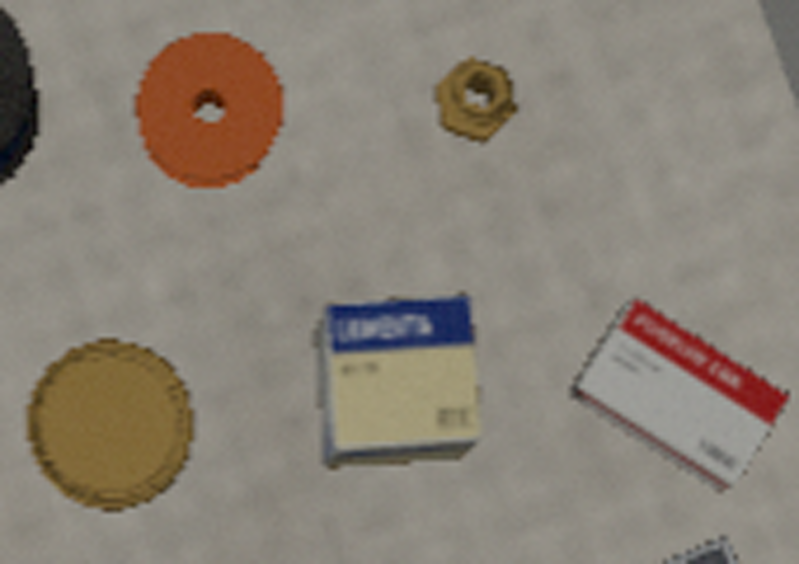

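The crops give me the object top centres and the tray corners; next I compute world positions.

```bash
cat >> h.py <<'E'
def go(x,y,z,yaw=None):
    """shift in tool axes and turn, from measured pose"""
    s=r.sense(); M=R.from_euler("xyz",s["tcp_rot"],degrees=True)
    d=M.inv().apply(np.array([x,y,z])-s["tool_pos"])
    t=0 if yaw is None else (s["tcp_rot"][2]-yaw+180)%360-180
    return np.round(d,1).tolist(),round(float(t),1)
E
python3 - <<'E'
from h import *
a=lambda p:(280+p[0]/4.7,165+p[1]/4.7)
b=lambda p:(130+p[0]/2.35,160+p[1]/2.35)
P=lambda q,z:px2w("top",*q,z)[:2]
ang=lambda d:round(float(np.degrees(np.arctan2(d[1],d[0]))),1)
print("reel",P(a((210,106)),30),"tin",P(a((111,422)),20))
print("fit",P(a((480,93)),34),P(a((477,102)),8),"vertexdir",ang(P(a((475,58)),8)-P(a((483,141)),8)))
for n,cs,z,f in(("bulb",[(328,305),(468,297),(478,440),(332,450)],76,a),("fuse",[(633,298),(788,395),(725,490),(577,388)],29,a),
 ("tray3",[(17,458),(348,296),(402,408),(67,571)],12,b),("tray2",[(492,376),(715,282),(763,394),(541,489)],12,b)):
    c=np.array([P(f(p),z) for p in cs]); e=c[1]-c[0]+c[2]-c[3]; g=c[3]-c[0]+c[2]-c[1]
    m=c.mean(0);print(n,m,"edge01",ang(e),np.linalg.norm(e)/2,"edge03",ang(g),np.linalg.norm(g)/2)
    u=e/np.linalg.norm(e)
    if n=="tray3": print(" tab,mid,far",m-79*u,m,m+79*u)
    if n=="tray2": print(" tab,other",m+39.5*u,m-39.5*u)
print("spool",P(b((319,50)),58),"tape",P(b((263,219)),24),"cab base",P((440,160),0),P((493,305),0))
print("carton",P((15,345),60),P((175,210),60),P((195,170),100))
E
```

```text
reel [686.15555235 -92.807074  ] tin [585.93194053 -58.8478646 ]
fit [ 687.7827344  -179.35426407] [ 689.95945167 -181.11857849] vertexdir 3.4
bulb [ 594.06936523 -148.00298337] edge01 -87.7 43.31088371628116 edge03 -179.0 43.70848171291597
fuse [ 590.44225094 -240.63540603] edge01 -124.9 57.54549174576053 edge03 145.1 35.52255798647895
tray3 [454.62381003  71.33415382] edge01 -65.2 236.19421087939097 edge03 -155.5 78.966371245194
 tab,mid,far [421.4597934  143.03595297] [454.62381003  71.33415382] [ 4.87787827e+02 -3.67645328e-01]
tray2 [ 479.28119932 -197.54694524] edge01 -68.7 155.52406177083458 edge03 -158.4 77.79824024806938
 tab,other [ 493.59854856 -234.36084901] [ 464.96385009 -160.73304146]
spool [691.94411897  -6.23287844] tape [590.00572042  33.62442261] cab base [ 732.49593482 -275.99103979] [ 503.51866941 -347.67622779]
carton [460.014591   361.17172327] [652.04388194 126.69807346] [701.66666795  89.5854688 ]
```

Emit:
step_arm([
  [[0,0,-40],0],
  [[0,0,-40],0],
], fingers=1, squeeze=35)

```text
time: 0.3
tool_pos: [222.1, 559.4, 265.5]
tcp_rot: [179.6, 0.0, 158.4]
ft_force: [0.4, 1.0, 1.7]
finger_gap: 85.2
grip_force: 0.0
```

```bash
python3 -c "
from h import *
print(go(380,120,260),go(594,-148,180,91.5))"
```

```text
([-308.8, -350.2, 3.4], 0.0) ([-606.5, -520.9, 82.4], 66.9)
```

Emit:
step_arm([
  [[-309,-350,0],67],
  [[-309,-350,0],67],
  [[-309,-350,0],67],
  [[-309,-350,0],67],
  [[-309,-350,0],67],
  [[-309,-350,0],67],
  [[-309,-350,0],67],
  [[-309,-350,0],67],
  [[-309,-350,0],67],
  [[-606,-521,82],67],
  [[-606,-521,82],67],
  [[-606,-521,82],67],
])

```text
time: 1.5
tool_pos: [463.8, 16.3, 226.9]
tcp_rot: [179.9, -0.0, 91.3]
ft_force: [1.4, 1.1, -0.1]
finger_gap: 85.2
grip_force: 0.0
```

```bash
python3 -c "
from h import *
print(go(594,-148,180,91.5))"
```

```text
([-167.3, 126.3, 47.1], -0.2)
```

Emit:
step_arm([
  [[-140,110,40],0],
  [[-140,110,40],0],
  [[-140,110,40],0],
  [[-140,110,40],0],
  [[-140,110,40],0],
  [[-140,110,40],0],
])

```text
time: 2.1
tool_pos: [575.7, -119.4, 185.9]
tcp_rot: [-179.9, -0.0, 91.3]
ft_force: [0.3, 1.4, 0.1]
finger_gap: 85.1
grip_force: 0.0
```

```bash
python3 -c "
from h import *
print(go(594,-148,46,91.5))
cv2.imwrite('pics/a1.png',snapshot('top')[130:330,240:500])"
```

```text
([-29.2, 17.9, 139.9], -0.2)
```

Emit:
step_arm([
  [[-29,18,20],0],
  [[-29,18,60],0],
  [[-29,18,100],0],
  [[-29,18,130],0],
  [[-29,18,140],0],
  [[-29,18,140],0],
])

```text
time: 2.75
tool_pos: [593.6, -146.2, 46.2]
tcp_rot: [-179.9, -0.1, 91.4]
ft_force: [0.1, 0.4, 0.1]
finger_gap: 85.6
grip_force: 0.0
```

Emit:
step_arm([
  [[0,0,0],0],
  [[0,0,0],0],
  [[0,0,0],0],
  [[0,0,0],0],
  [[0,0,0],0],
], fingers=0.3)

```text
time: 3.25
tool_pos: [596.3, -148.0, 49.7]
tcp_rot: [179.8, 0.1, 91.4]
ft_force: [-1.7, 0.1, 6.5]
finger_gap: 44.3
grip_force: 35.3
```

```bash
python3 -c "
from h import *
print(r.sense()['tool_pos'],go(493.6,-234.4,130,111.3),go(493.6,-234.4,53,111.3))"
```

```text
[ 596.28011318 -148.03051595   49.66404225] ([-84.0, -104.4, -80.6], -19.9) ([-83.9, -104.7, -3.6], -19.9)
```

Emit:
step_arm([
  [[0,0,-45],0],
  [[0,0,-80],0],
  [[-20,-30,-80],-8],
  [[-50,-65,-80],-16],
  [[-84,-104,-80],-20],
  [[-84,-104,-80],-20],
  [[-84,-104,-80],-20],
  [[-84,-104,-80],-20],
])

```text
time: 4.05
tool_pos: [493.6, -233.9, 127.9]
tcp_rot: [179.9, 0.1, 111.3]
ft_force: [0.5, 0.0, 0.1]
finger_gap: 44.1
grip_force: 36.6
```

```bash
python3 -c "
from h import *
i=snapshot('side');cv2.imwrite('pics/s1.png',cv2.resize(i[100:350,300:500],None,fx=2.4,fy=2.4))
print(r.sense()['tool_pos'],r.sense()['ft_force'],go(493.6,-234.4,56,111.3))"
```

```text
[ 493.73436873 -233.50033747  127.6259442 ] [ 0.1877491  -0.14832157 -0.54902391] ([-0.8, -0.5, 71.6], 0.1)
```

View pics/s1.png

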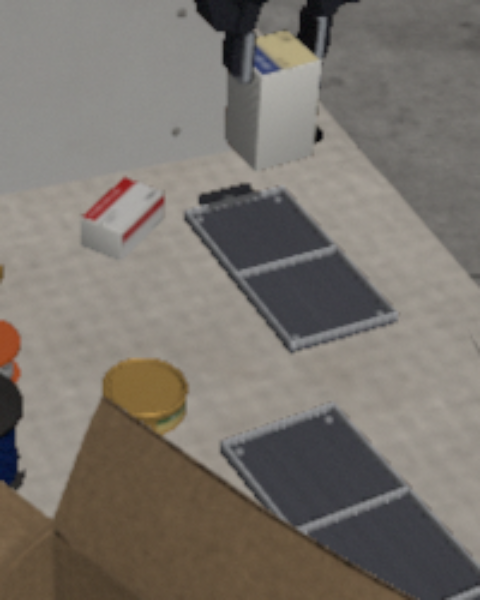

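The bulb box is held upright above its bay at (265,100) in the crop.

Emit:
step_arm([
  [[-1,0,30],0],
  [[-1,0,55],0],
  [[-1,0,66],0],
  [[-1,0,71],0],
  [[-1,0,73],0],
  [[-1,0,73],0],
])

```text
time: 4.7
tool_pos: [494.2, -235.1, 55.7]
tcp_rot: [180.0, 0.1, 111.4]
ft_force: [-2.7, -0.6, 4.0]
finger_gap: 44.3
grip_force: 37.1
```

Emit:
step_arm([
  [[0,0,0],0],
  [[0,0,0],0],
  [[0,0,0],0],
  [[0,0,0],0],
], fingers=1)

```text
time: 5.1
tool_pos: [493.3, -234.9, 54.2]
tcp_rot: [180.0, 0.0, 111.4]
ft_force: [-0.2, 0.3, -0.3]
finger_gap: 85.9
grip_force: 0.0
```

Emit:
step_arm([
  [[0,0,-30],0],
  [[0,0,-75],0],
  [[0,0,-75],0],
  [[0,0,-75],0],
])

```text
time: 5.5
tool_pos: [494.4, -235.7, 130.9]
tcp_rot: [179.9, 0.2, 111.4]
ft_force: [-0.1, -0.8, -0.3]
finger_gap: 85.3
grip_force: 0.0
```

```bash
python3 -c "
from h import *
i=snapshot('top');cv2.imwrite('pics/s2.png',cv2.resize(i[200:400,300:500],None,fx=2.8,fy=2.8))
print(go(590.4,-240.6,100,55.1),go(590.4,-240.6,17,55.1))"
```

```text
([-40.6, 88.4, 29.3], 56.3) ([-40.5, 88.3, 112.3], 56.3)
```

View pics/s2.png

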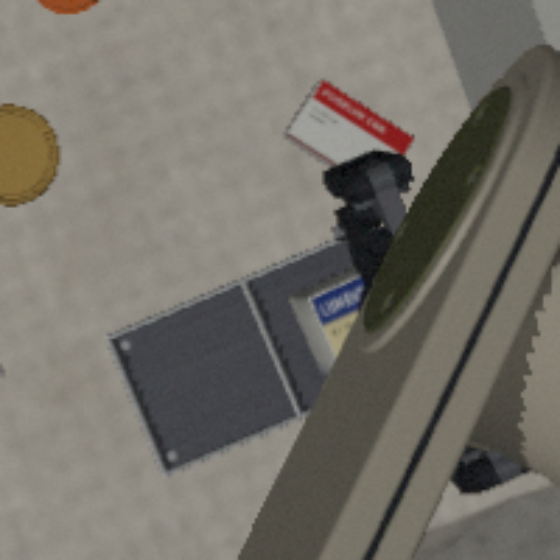

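The bulb box stands in the tab bay (340,310 in the crop). On to the fuse box.

Emit:
step_arm([
  [[-20,40,0],8],
  [[-40,80,0],16],
  [[-40,88,20],25],
  [[-40,88,30],33],
  [[-40,88,30],42],
  [[-40,88,30],50],
  [[-40,88,30],56],
  [[-40,88,60],56],
  [[-40,88,90],56],
  [[-40,88,108],56],
  [[-40,88,113],56],
  [[-40,88,113],56],
], fingers=0.75)

```text
time: 6.75
tool_pos: [588.1, -239.3, 13.9]
tcp_rot: [-179.8, 0.0, 55.4]
ft_force: [-0.7, -0.1, 0.1]
finger_gap: 64.3
grip_force: 0.0
```

Emit:
step_arm([
  [[0,0,0],0],
  [[0,0,0],0],
  [[0,0,0],0],
  [[0,0,0],0],
  [[0,0,0],0],
], fingers=0.2)

```text
time: 7.25
tool_pos: [590.4, -240.4, 17.5]
tcp_rot: [179.9, -0.0, 55.4]
ft_force: [-1.0, 1.0, 5.9]
finger_gap: 17.0
grip_force: 3.1
```

```bash
python3 -c "
from h import *
print(r.sense()['tool_pos'],go(465,-160.7,100,111.3))"
```

```text
[ 590.40652601 -240.43230103   17.51961394] ([-5.7, -148.4, -82.7], -55.9)
```

```bash
python3 -c "
from h import *
i=snapshot('side');j=snapshot('top')
cv2.imwrite('pics/s3.png',np.hstack([cv2.resize(i[130:280,290:440],(400,400)),cv2.resize(j[180:300,370:490],(400,400))]))"
```

```text
(no output)
```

View pics/s3.png

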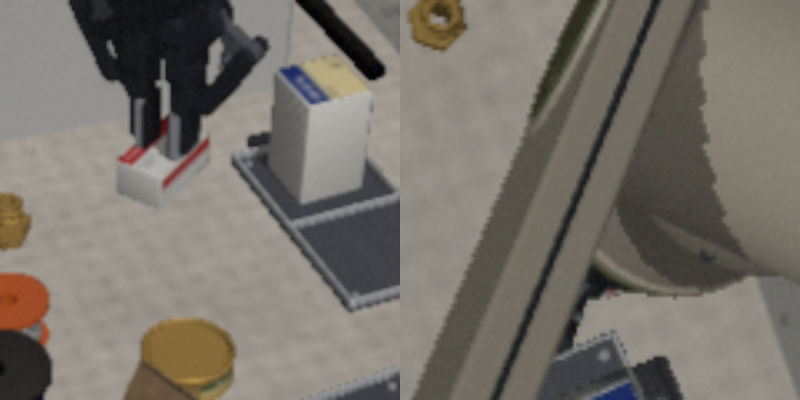

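```bash
python3 - <<'E'
from h import *
T=lambda p:np.round((w2px("side",p)-[290,130])*400/150)
s=r.sense();print(s['tool_pos'],s['ft_force'],s['finger_gap'],s['grip_force'])
M=R.from_euler("xyz",s["tcp_rot"],degrees=True);p=s['tool_pos']
print("tips",T([p+M.apply([0,y,11]) for y in(-8.5,8.5)]), "19 up",T([p+M.apply([0,y,-11]) for y in(-8.5,8.5)]))
g=np.radians(145.1);x=np.array([np.cos(g),np.sin(g),0]);y=np.array([-x[1],x[0],0]);c=np.array([590.4,-240.6,0])
for z in(0,29):print("box",z,T([c+a*18*x+b*30*y+[0,0,z] for a,b in((1,1),(1,-1),(-1,-1),(-1,1))]).tolist())
E
```

```text
[ 590.40287362 -240.44696186   17.51571868] [-2.86628703  0.05014621  5.41031664] 16.708715344881075 3.1247428362621577
tips [[171. 178.]
 [149. 169.]] 19 up [[172. 150.]
 [150. 142.]]
box 0 [[207.0, 168.0], [159.0, 214.0], [112.0, 195.0], [161.0, 150.0]]
box 29 [[209.0, 131.0], [159.0, 178.0], [111.0, 159.0], [162.0, 114.0]]
```

Emit:
step_arm([
  [[0,0,0],0],
  [[0,0,0],0],
  [[0,0,0],0],
  [[0,0,0],0],
], fingers=0.75)

```text
time: 7.75
tool_pos: [589.5, -240.1, 15.9]
tcp_rot: [-180.0, 0.0, 55.4]
ft_force: [0.3, -0.3, 0.2]
finger_gap: 64.2
grip_force: 0.0
```

```bash
python3 -c "
from h import *
i=snapshot('side')
cv2.imwrite('pics/s4.png',cv2.resize(i[130:280,290:440],(500,500)))"
```

```text
(no output)
```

View pics/s4.png

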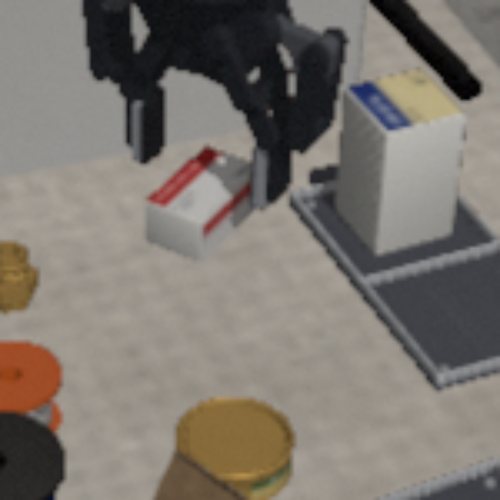

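```bash
python3 - <<'E'
from h import *
T=lambda p:np.round((w2px("side",p)-[290,130])*500/150).tolist()
s=r.sense()
M=R.from_euler("xyz",s["tcp_rot"],degrees=True);p=s['tool_pos']
for dz in(11,0,-11,-22):print(p[2]-dz,T([p+M.apply([0,y,dz]) for y in(-32,32)]))
g=np.radians(145.1);x=np.array([np.cos(g),np.sin(g),0]);y=np.array([-x[1],x[0],0]);c=np.array([590.4,-240.6,0])
for z in(0,29):print("box",z,T([c+a*18*x+b*30*y+[0,0,z] for a,b in((1,1),(1,-1),(-1,-1),(-1,1))]))
print(s['joint_pos'],s['tcp_rot'])
E
```

```text
4.8622997343852195 [[255.0, 240.0], [150.0, 200.0]]
15.86229973438522 [[255.0, 223.0], [150.0, 183.0]]
26.862299734385218 [[256.0, 206.0], [150.0, 165.0]]
37.86229973438522 [[257.0, 188.0], [151.0, 148.0]]
box 0 [[259.0, 209.0], [198.0, 268.0], [139.0, 244.0], [202.0, 187.0]]
box 29 [[261.0, 164.0], [199.0, 222.0], [139.0, 199.0], [203.0, 142.0]]
[-2.67692938e+01  2.31968732e+01  8.89759281e+01 -1.28199676e-03
  6.78464528e+01  7.87847275e+00] [-1.79981090e+02  3.81520198e-03  5.53527177e+01]
```

```bash
python3 - <<'E'
from h import *
M=R.from_euler("xyz",[180,0,111.3],degrees=True);p=np.array([493.7,-233.5,127.6])
for dz in(11,0,-11,-22):print(p[2]-dz,((w2px("side",[p+M.apply([0,y,dz]) for y in(-22,22)])-[300,100])*2.4).round().tolist())
# bulb now, in s4 crop
T=lambda p:np.round((w2px("side",p)-[290,130])*500/150).tolist()
a=np.radians(21.3);x=np.array([np.cos(a),np.sin(a),0]);y=np.array([-x[1],x[0],0]);c=np.array([493.6,-234.4,0])
for z in(6,82):print(z,T([c+i*23*x+j*23*y+[0,0,z] for i,j in((1,1),(1,-1),(-1,-1),(-1,1))]))
for d in(76,115,13):print(d,T([c+(d)*-0 *x+[0,0,0]]))
t=np.array([479.3,-197.5,12]);print("tray2 corners",T([t+i*41*x+j*80.5*y for i,j in((1,1),(1,-1),(-1,-1),(-1,1))]))
print("fit",T([689,-180,34]),"tin",T([586,-59,22]))
E
```

```text
116.6 [[297.0, 94.0], [239.0, 107.0]]
127.6 [[299.0, 79.0], [240.0, 93.0]]
138.6 [[300.0, 65.0], [241.0, 78.0]]
149.6 [[302.0, 50.0], [242.0, 64.0]]
6 [[369.0, 258.0], [328.0, 208.0], [406.0, 188.0], [449.0, 236.0]]
82 [[380.0, 133.0], [337.0, 85.0], [419.0, 65.0], [464.0, 113.0]]
76 [[387.0, 231.0]]
115 [[387.0, 231.0]]
13 [[387.0, 231.0]]
tray2 corners [[431.0, 374.0], [282.0, 188.0], [421.0, 153.0], [582.0, 331.0]]
fit [[5.0, 249.0]] tin [[229.0, 432.0]]
```

Both views agree that the real fingertips sit about 11 mm above the reported TCP, not below it. So the fingers closed on top of the fuse box. I'll go lower, watching the force.

Emit:
step_arm([
  [[0,0,6],0],
  [[0,0,12],0],
  [[0,0,15],0],
  [[0,0,17],0],
  [[0,0,17],0],
])

```text
time: 8.3
tool_pos: [589.3, -240.0, -1.6]
tcp_rot: [-179.9, 0.0, 55.4]
ft_force: [0.2, 0.9, -0.4]
finger_gap: 64.3
grip_force: 0.0
```

Emit:
step_arm([
  [[0,0,0],0],
  [[0,0,0],0],
  [[0,0,0],0],
  [[0,0,0],0],
  [[0,0,0],0],
], fingers=0.2)

```text
time: 8.8
tool_pos: [590.1, -240.3, -0.4]
tcp_rot: [179.9, -0.0, 55.4]
ft_force: [0.3, -0.0, 3.1]
finger_gap: 34.6
grip_force: 36.8
```

```bash
python3 -c "
from h import *
print(r.sense()['tool_pos'],go(465,-160.7,80,111.3))"
```

```text
[ 5.90109350e+02 -2.40343389e+02 -3.94257290e-01] ([-5.6, -148.1, -80.5], -55.9)
```

Emit:
step_arm([
  [[0,0,-45],0],
  [[0,0,-90],-8],
  [[0,0,-110],-16],
  [[-2,-45,-110],-24],
  [[-4,-95,-110],-32],
  [[-6,-140,-110],-40],
  [[-6,-148,-110],-48],
  [[-6,-148,-110],-56],
  [[-6,-148,-80],-56],
  [[-6,-148,-50],-56],
  [[-6,-148,-50],-56],
  [[-6,-148,-50],-56],
])

```text
time: 10.0
tool_pos: [463.8, -160.6, 48.9]
tcp_rot: [-179.9, -0.1, 111.4]
ft_force: [-0.4, -0.5, -0.2]
finger_gap: 34.2
grip_force: 36.4
```

```bash
python3 -c "
from h import *
print(r.sense()['tool_pos'],r.sense()['ft_force'],r.sense()['grip_force'],go(465,-160.7,6,111.3))"
```

```text
[ 463.80207795 -160.56488944   48.85441959] [-0.35471703 -0.45261414 -0.24981425] 36.43085539340973 ([-0.6, 1.1, 42.9], 0.1)
```

Emit:
step_arm([
  [[0,1,20],0],
  [[0,1,34],0],
  [[0,1,40],0],
  [[0,1,43],0],
  [[0,1,44],0],
  [[0,1,44],0],
])

```text
time: 10.6
tool_pos: [465.9, -160.8, 5.7]
tcp_rot: [180.0, 0.0, 111.4]
ft_force: [0.4, 0.0, -0.2]
finger_gap: 34.2
grip_force: 36.4
```

Emit:
step_arm([
  [[0,0,0],0],
  [[0,0,0],0],
  [[0,0,0],0],
], fingers=0.7)

```text
time: 10.9
tool_pos: [465.7, -160.7, 5.4]
tcp_rot: [180.0, 0.0, 111.4]
ft_force: [-0.1, 0.6, -0.0]
finger_gap: 59.6
grip_force: 0.0
```

Emit:
step_arm([
  [[0,0,-30],0],
  [[0,0,-80],0],
  [[0,0,-115],0],
  [[0,0,-115],0],
  [[0,0,-115],0],
])

```text
time: 11.4
tool_pos: [466.4, -161.0, 121.3]
tcp_rot: [179.9, 0.1, 111.4]
ft_force: [0.2, -0.4, -0.1]
finger_gap: 59.8
grip_force: 0.0
```

```bash
python3 -c "
from h import *
print(go(689,-180,120,123.4),go(689,-180,-2,123.4))"
```

```text
([-98.7, 200.4, 1.9], -12.0) ([-98.5, 200.2, 123.9], -12.0)
```

Emit:
step_arm([
  [[-24,49,0],-6],
  [[-48,98,0],-12],
  [[-72,146,0],-12],
  [[-98,200,10],-12],
  [[-98,200,40],-12],
  [[-98,200,80],-12],
  [[-98,200,110],-12],
  [[-98,200,122],-12],
  [[-98,200,127],-12],
  [[-98,200,127],-12],
  [[-98,200,127],-12],
], fingers=0.7)

```text
time: 12.5
tool_pos: [688.8, -179.6, -4.6]
tcp_rot: [179.9, 0.1, 123.3]
ft_force: [1.1, -0.1, 0.5]
finger_gap: 60.2
grip_force: 0.0
```

Emit:
step_arm([
  [[0,0,0],0],
  [[0,0,0],0],
  [[0,0,0],0],
  [[0,0,0],0],
  [[0,0,0],0],
], fingers=0.08)

```text
time: 13.0
tool_pos: [688.4, -179.4, -5.1]
tcp_rot: [179.9, 0.1, 123.4]
ft_force: [-1.4, -0.4, 6.6]
finger_gap: 23.8
grip_force: 34.4
```

```bash
python3 -c "
from h import *
print(r.sense()['tool_pos'],go(487.8,-0.4,90,114.8))
i=snapshot('side');j=snapshot('top')
cv2.imwrite('pics/s5.png',np.hstack([cv2.resize(i[130:280,240:390],(400,400)),cv2.resize(j[210:410,300:500],(400,400))]))"
```

```text
[ 688.44257038 -179.37314845   -5.08534428] ([259.6, -69.1, -95.7], 8.6)
```

View pics/s5.png

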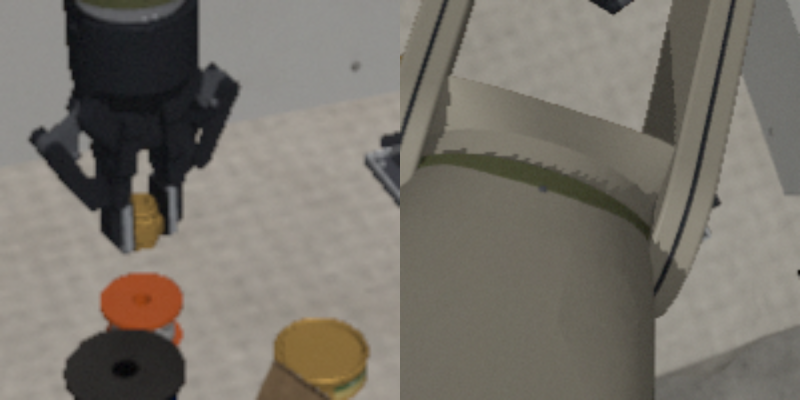

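The fitting is between the pads (145,215 in the left half of the crop), gap 23.8 mm.

Emit:
step_arm([
  [[0,0,-45],0],
  [[0,0,-95],4],
  [[46,-12,-95],9],
  [[93,-25,-95],9],
  [[139,-37,-95],9],
  [[185,-49,-95],9],
  [[231,-61,-95],9],
  [[260,-69,-95],9],
  [[260,-69,-60],9],
  [[260,-69,-40],9],
  [[260,-69,-40],9],
  [[260,-69,-40],9],
])

```text
time: 14.3
tool_pos: [486.8, 0.2, 33.5]
tcp_rot: [-180.0, -0.0, 114.3]
ft_force: [0.4, 0.3, 0.2]
finger_gap: 23.3
grip_force: 34.8
```

```bash
python3 -c "
from h import *
print(r.sense()['tool_pos'],r.sense()['finger_gap'],go(487.8,-0.4,1.2,114.8))"
```

```text
[4.86778079e+02 1.96208724e-01 3.34662007e+01] 23.32273472476756 ([-1.0, 0.7, 32.3], -0.5)
```

Emit:
step_arm([
  [[-1,1,14],0],
  [[-1,1,25],0],
  [[-1,1,30],0],
  [[-1,1,32],0],
  [[-1,1,33],0],
  [[-1,1,33],0],
])

```text
time: 14.9
tool_pos: [487.5, -0.4, 0.8]
tcp_rot: [-179.9, -0.1, 114.4]
ft_force: [-10.3, -0.2, 14.2]
finger_gap: 23.6
grip_force: 36.1
```

Emit:
step_arm([
  [[0,0,0],0],
  [[0,0,0],0],
  [[0,0,0],0],
], fingers=0.5)

```text
time: 15.2
tool_pos: [488.3, -0.3, 0.0]
tcp_rot: [180.0, 0.0, 114.4]
ft_force: [-1.0, 0.4, -0.9]
finger_gap: 43.1
grip_force: 0.0
```

Emit:
step_arm([
  [[0,0,-30],0],
  [[0,0,-70],0],
  [[0,0,-90],0],
  [[0,0,-90],0],
  [[0,0,-90],0],
])

```text
time: 15.7
tool_pos: [488.4, -0.3, 90.1]
tcp_rot: [180.0, 0.0, 114.4]
ft_force: [0.8, -0.6, -0.2]
finger_gap: 42.7
grip_force: 0.0
```

```bash
python3 -c "
from h import *
print(go(686,-92.8,95,90),go(686,-92.8,3,90))
i=snapshot('side');j=snapshot('top')
cv2.imwrite('pics/s6.png',np.hstack([cv2.resize(i[160:420,340:600],(400,400)),cv2.resize(j[270:410,120:260],(400,400))]))"
```

```text
([-165.7, 141.9, -4.7], 24.4) ([-165.7, 141.8, 87.3], 24.4)
```

View pics/s6.png

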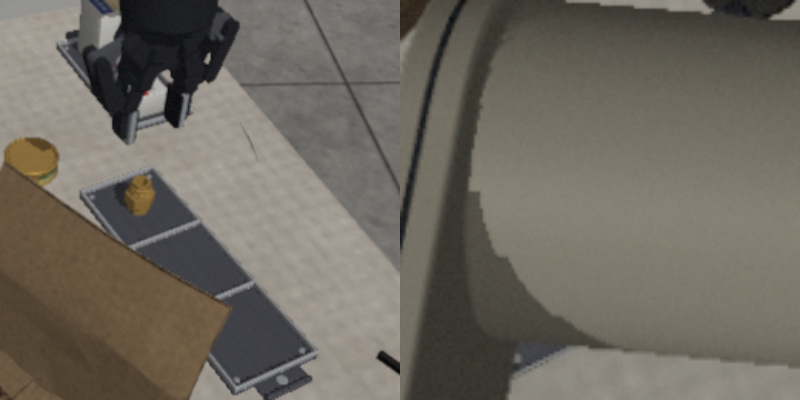

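The fitting stands upright in the far bay (140,195 in the crop). Next is the reel, keeping the yaw at 114.4.

Emit:
step_arm([
  [[-37,32,0],0],
  [[-74,63,0],0],
  [[-111,95,0],0],
  [[-148,127,0],0],
  [[-166,142,0],0],
  [[-166,142,30],0],
  [[-166,142,60],0],
  [[-166,142,80],0],
  [[-166,142,88],0],
  [[-166,142,88],0],
  [[-166,142,88],0],
], fingers=1)

```text
time: 16.9
tool_pos: [686.3, -93.0, 2.6]
tcp_rot: [180.0, 0.0, 114.4]
ft_force: [0.9, -0.3, 1.2]
finger_gap: 85.7
grip_force: 0.0
```

Emit:
step_arm([
  [[0,0,0],0],
  [[0,0,0],0],
  [[0,0,0],0],
  [[0,0,0],0],
  [[0,0,0],0],
], fingers=0.3)

```text
time: 17.4
tool_pos: [686.9, -93.2, 3.8]
tcp_rot: [179.9, 0.1, 114.4]
ft_force: [-2.2, 0.5, 6.1]
finger_gap: 46.5
grip_force: 35.9
```

```bash
python3 -c "
from h import *
print(r.sense()['tool_pos'],go(421.5,143,100,114.8))"
```

```text
[686.87741854 -93.15836471   3.75825701] ([324.5, -144.2, -96.9], -0.4)
```

Emit:
step_arm([
  [[0,0,-45],0],
  [[0,0,-95],0],
  [[45,-20,-97],0],
  [[90,-40,-97],0],
  [[135,-60,-97],0],
  [[180,-80,-97],0],
  [[225,-100,-97],0],
  [[270,-120,-97],0],
  [[310,-138,-97],0],
  [[324,-144,-97],0],
  [[324,-144,-70],0],
  [[324,-144,-50],0],
])

```text
time: 18.6
tool_pos: [421.5, 143.3, 52.0]
tcp_rot: [179.9, 0.0, 114.4]
ft_force: [-0.4, -0.5, -2.9]
finger_gap: 46.3
grip_force: 37.4
```

Emit:
step_arm([
  [[0,0,0],0],
  [[0,0,0],0],
])

```text
time: 18.8
tool_pos: [421.2, 142.6, 52.3]
tcp_rot: [-180.0, -0.0, 114.3]
ft_force: [0.0, -0.2, -1.1]
finger_gap: 46.2
grip_force: 37.2
```

```bash
python3 -c "
from h import *
print(r.sense()['tool_pos'],r.sense()['finger_gap'],go(421.5,143,9.8,114.8))"
```

```text
[421.16625895 142.59708582  52.27964614] 46.19435576009266 ([0.2, 0.5, 42.5], -0.5)
```

Emit:
step_arm([
  [[0,0,20],0],
  [[0,0,34],0],
  [[0,0,40],0],
  [[0,0,42],0],
  [[0,0,43],0],
  [[0,0,43],0],
])

```text
time: 19.4
tool_pos: [422.0, 143.0, 10.0]
tcp_rot: [179.9, 0.0, 114.3]
ft_force: [0.2, -0.2, -1.8]
finger_gap: 46.6
grip_force: 37.4
```

Emit:
step_arm([
  [[0,0,0],0],
  [[0,0,0],0],
  [[0,0,0],0],
], fingers=0.85)

```text
time: 19.7
tool_pos: [421.7, 143.0, 9.6]
tcp_rot: [179.9, 0.0, 114.4]
ft_force: [0.3, -0.1, 0.0]
finger_gap: 72.5
grip_force: 0.0
```

Emit:
step_arm([
  [[0,0,-30],0],
  [[0,0,-70],0],
  [[0,0,-80],0],
  [[0,0,-80],0],
  [[0,0,-80],0],
])

```text
time: 20.2
tool_pos: [420.9, 142.8, 88.4]
tcp_rot: [-180.0, -0.0, 114.4]
ft_force: [-0.3, 0.4, -0.3]
finger_gap: 72.7
grip_force: 0.0
```

```bash
python3 -c "
from h import *
print(go(586,-58.8,90),go(586,-58.8,-2))"
```

```text
([-251.7, 67.3, -1.6], 0.0) ([-251.8, 67.3, 90.4], 0.0)
```

Emit:
step_arm([
  [[-48,13,0],0],
  [[-96,26,0],0],
  [[-144,38,0],0],
  [[-192,51,0],0],
  [[-240,64,0],0],
  [[-252,67,5],0],
  [[-252,67,40],0],
  [[-252,67,70],0],
  [[-252,67,86],0],
  [[-252,67,91],0],
  [[-252,67,91],0],
  [[-252,67,91],0],
], fingers=1)

```text
time: 21.4
tool_pos: [587.2, -59.1, -0.6]
tcp_rot: [179.9, 0.1, 114.4]
ft_force: [-0.6, -0.2, 1.3]
finger_gap: 85.5
grip_force: 0.0
```

Emit:
step_arm([
  [[0,0,0],0],
  [[0,0,0],0],
  [[0,0,0],0],
  [[0,0,0],0],
  [[0,0,0],0],
], fingers=0.3)

```text
time: 21.9
tool_pos: [587.2, -59.3, -0.2]
tcp_rot: [179.9, 0.1, 114.4]
ft_force: [-2.0, 0.7, 6.7]
finger_gap: 52.1
grip_force: 35.5
```

```bash
python3 -c "
from h import *
print(r.sense()['tool_pos'],go(454.6,71.3,60,114.8))"
```

```text
[ 5.87154261e+02 -5.92640303e+01 -1.96013171e-01] ([173.5, -66.8, -60.5], -0.4)
```

Emit:
step_arm([
  [[0,0,-45],0],
  [[0,0,-80],0],
  [[43,-17,-80],0],
  [[86,-34,-80],0],
  [[130,-50,-80],0],
  [[165,-63,-80],0],
  [[173,-67,-80],0],
  [[173,-67,-60],0],
  [[173,-67,-40],0],
  [[173,-67,-40],0],
  [[173,-67,-40],0],
])

```text
time: 23.0
tool_pos: [453.7, 70.6, 38.4]
tcp_rot: [-180.0, -0.0, 114.3]
ft_force: [-0.2, -0.2, -0.2]
finger_gap: 51.8
grip_force: 37.6
```

```bash
python3 -c "
from h import *
print(r.sense()['tool_pos'],r.sense()['finger_gap'],go(454.6,71.3,6,114.8))"
```

```text
[453.74537342  70.63344395  38.35806003] 51.80043875046906 ([0.3, 1.1, 32.4], -0.5)
```

Emit:
step_arm([
  [[0,1,14],0],
  [[0,1,25],0],
  [[0,1,30],0],
  [[0,1,32],0],
  [[0,1,33],0],
  [[0,1,33],0],
])

```text
time: 23.6
tool_pos: [454.8, 71.2, 5.9]
tcp_rot: [-180.0, 0.0, 114.4]
ft_force: [-1.4, 0.2, 2.2]
finger_gap: 51.8
grip_force: 37.9
```

Emit:
step_arm([
  [[0,0,0],0],
  [[0,0,0],0],
  [[0,0,0],0],
], fingers=1)

```text
time: 23.9
tool_pos: [455.0, 71.3, 5.4]
tcp_rot: [180.0, 0.0, 114.4]
ft_force: [-0.0, -0.2, 0.1]
finger_gap: 85.0
grip_force: 0.0
```

Emit:
step_arm([
  [[0,0,-30],0],
  [[0,0,-70],0],
  [[0,0,-120],0],
  [[0,0,-160],0],
  [[0,0,-200],0],
  [[0,0,-200],0],
  [[0,0,-200],0],
])

```text
time: 24.6
tool_pos: [455.5, 71.3, 206.3]
tcp_rot: [179.8, 0.1, 114.4]
ft_force: [-0.6, -0.2, -0.0]
finger_gap: 85.7
grip_force: 0.0
```

```bash
python3 -c "
from h import *
print(go(380,120,225),go(230,520,225))"
```

```text
([75.5, -48.7, -18.9], 0.0) ([501.7, -20.4, -19.3], 0.0)
```

Move away for a clear look.

Emit:
step_arm([
  [[38,-24,-30],0],
  [[75,-48,-60],0],
  [[125,-45,-60],0],
  [[175,-42,-60],0],
  [[225,-39,-60],0],
  [[275,-36,-60],0],
  [[325,-32,-60],0],
  [[375,-29,-60],0],
  [[425,-26,-60],0],
  [[470,-23,-60],0],
  [[470,-23,-60],0],
])

```text
time: 25.7
tool_pos: [236.2, 492.9, 260.7]
tcp_rot: [-179.7, 0.1, 114.6]
ft_force: [-0.5, -1.0, -1.1]
finger_gap: 85.7
grip_force: 0.0
```

```bash
python3 -c "
from h import *
i=snapshot('side');j=snapshot('top');print(r.sense()['tool_pos'])
cv2.imwrite('pics/s7.png',np.hstack([cv2.resize(i[160:420,340:600],(400,400)),cv2.resize(j[170:430,120:380],(400,400))]))
cv2.imwrite('pics/s8.png',np.hstack([cv2.resize(i[130:270,320:460],(400,400)),cv2.resize(j[240:400,320:480],(400,400))]))"
```

```text
[238.63295234 489.72798076 262.05680834]
```

View pics/s7.png

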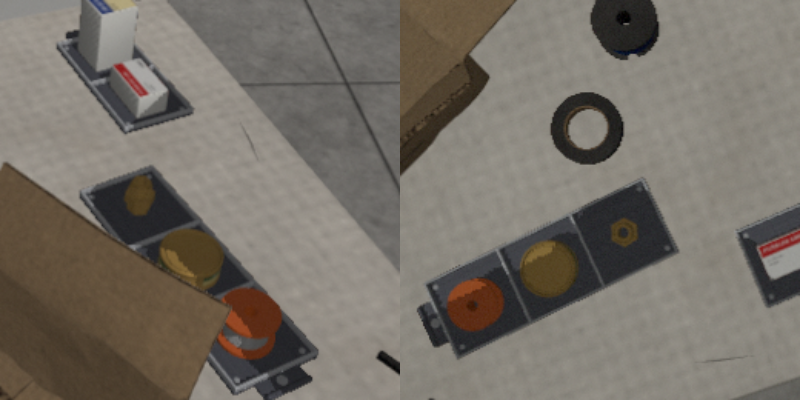

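View pics/s8.png

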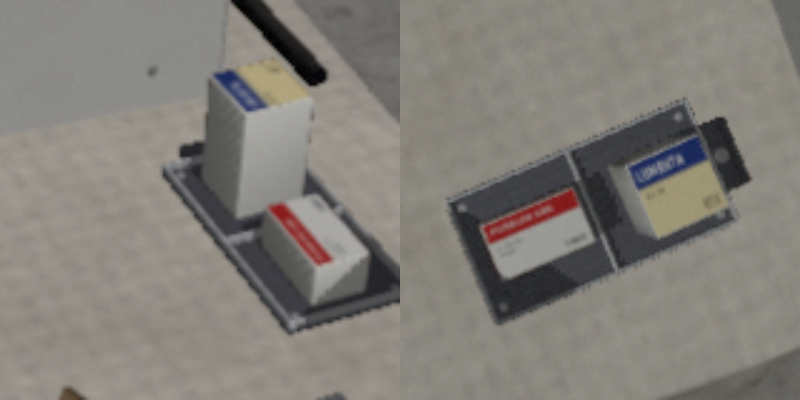

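```bash
python3 - <<'E'
from h import *
a=np.radians(21.3);x=np.array([np.cos(a),np.sin(a)]);y=np.array([-x[1],x[0]]);t=np.array([479.3,-197.5])
for n,cs,z in(("fuse",[(483,225),(573,187),(596,240),(505,278)],35),("bulb",[(626,168),(705,136),(733,205),(655,237)],82)):
    c=np.array([px2w("top",320+(u-400)/2.5,240+v/2.5,z)[:2] for u,v in cs])-t
    q=np.c_[c@x,c@y];print(n,q.mean(0).round(1),np.linalg.norm(q[1]-q[0]).round(1),np.linalg.norm(q[3]-q[0]).round(1))
    m=q.mean(0)
    X,Y=((18,30) if n=="fuse" else (23,22.5))
    e=(q[1]-q[0]);e/=np.linalg.norm(e);f=np.array([-e[1],e[0]])
    hx,hy=(Y,X)
    P=[np.r_[t+x*p[0]+y*p[1],zz] for zz in(z,6) for p in(m-e*hx+f*hy,m+e*hx+f*hy,m+e*hx-f*hy,m-e*hx-f*hy)]
    S=w2px("side",P)
    print(((S-[320,130])*400/140).round().tolist())
T=lambda p:((w2px("side",p)-[320,130])*400/140).round().tolist()
print("tray",T([np.r_[t+i*41*x+j*80.5*y,12] for i,j in((1,1),(1,-1),(-1,-1),(-1,1))]))
E
```

```text
fuse [ 1.7 37. ] 57.4 33.3
[[310.0, 264.0], [258.0, 203.0], [313.0, 188.0], [367.0, 248.0], [305.0, 304.0], [254.0, 243.0], [308.0, 228.0], [361.0, 289.0]]
bulb [ -1.8 -42.2] 48.1 41.3
[[239.0, 110.0], [205.0, 70.0], [275.0, 54.0], [312.0, 94.0], [230.0, 217.0], [197.0, 175.0], [264.0, 159.0], [299.0, 200.0]]
tray [[284.0, 321.0], [156.0, 161.0], [275.0, 131.0], [413.0, 284.0]]
```

Everything is in its bay: the reel is at (475,305) by the tab, the tin at (548,268) in the middle and the fitting at (624,232) in the far bay. In tray two, the bulb box is next to the tab and the fuse box in the other bay. Both boxes stand flat and within 4 mm of their bay centres, and the spool and tape have not moved.

Emit:
step_arm([
  [[0,0,0],0],
  [[0,0,0],0],
  [[0,0,0],0],
  [[0,0,0],0],
  [[0,0,0],0],
])

```text
time: 26.3
tool_pos: [240.3, 489.7, 265.5]
tcp_rot: [180.0, -0.0, 114.3]
ft_force: [0.6, 0.3, -0.1]
finger_gap: 85.4
grip_force: 0.0
```

```bash
python3 -c "
from h import *
print(r.hand_in())"
```

```text
the job is handed in; nothing more can be done
None
```

Both kits are made up and handed in after about 26 s: in the last pictures all five things stood upright and released in their named bays, and the blue spool and black tape had not visibly moved; the hand-in returned no verdict.

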